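# Close up the slide store

### The arm

A 6-joint arm with a two-finger parallel gripper is mounted at the origin on the work surface. World frame = base frame: x ahead of the robot, y to its left, z up, the work surface at z = 0. Lengths are in m, angles in rad, forces in N, time in s.
With the tool pointing down it reaches from about 0.275 to 0.875 m from the base axis. Payload 12.5 kg.
Tool frame: the origin (TCP) lies at the very end of the fingers, on their centre line; the grasp point (between the pads) lies 19 mm behind it (env.grip_depth is the distance from the TCP to the grasp point, in m); z points along the fingers, y is the direction in which the jaws open and shut (so a half turn about z gives the same grasp; the last joint's range is limited). The gripper opens to 85 mm and grips with 20 to 120 N. Pads are 22 mm wide; open, the fingers measure 114 mm over their backs; the gripper's body (76 mm by 85 mm) begins 54 mm behind the grasp point. The pads swing forward as they close: fully open they stand 13 mm farther back than shut.
Start: joints at [-1.237, 0.351, 1.652, -0, 1.139, -0.085], TCP at [0.224, -0.502, 0.231] pointing down, gripper open.
Joint ranges: [-2.75, 2.75], [-0.79, 2.1], [0.01, 2.65], [-1.57, 4.71], [0.07, 3.14], [-2.87, 2.87]. Speed limits (rad/s): [2.22, 2.22, 2.79, 3.14, 3.14, 3.14].

### API

Orientations are given as [roll, pitch, yaw] about the fixed x, y, z axes, in that order (R = Rz(yaw) Ry(pitch) Rx(roll)).
In Python, from workcell import env, optics, spot_in, silhouettes gives the robot as it stands.
- The arm moves only by the shell command python3 -m pendant 'ROWS' [FORCE]. ROWS is JSON, a list of rows, each a list of 7 numbers: the shift along the world's x, y, z in mm, then the turn, a rotation vector about the world's x, y, z in degrees, then the gripper command: -1 is fully open, 1 is shut, values between are in proportion. A call has 1 to 12 rows; each row is the pose to reach, as a shift and turn from the pose commanded when the call began; what a row does not reach only later rows make up. A row lasts 1/10 s, in which the tool goes at most 50 mm and 8.59 degrees, less where a joint would pass 70% of its speed; a pose out of reach is approached as far as the arm can. A call with a gripper value outside its range is refused whole. The fingers move at their own pace and stop on an object; FORCE is the grip in N (left out, the last holds). Time passes only in rows, so rows that repeat a pose let the fingers close. It gives the time, the measured TCP pose, the force and the opening at its end, in the units of the state.
- env.state(): the state, without advancing time (a new reading comes with each control period).
- optics.snapshot(name): name is "side" or "top"; returns a dict with "image" (400x640x3 uint8, red, green, blue), "range_z" (400x640 float32, m along the optical axis (not along the pixel's ray), 0 where there is no reading), "fovy" (degrees; the focal length in pixels is half the picture's height over the tangent of half this angle, whatever the lens; pixels are square), "cx", "cy" (the principal point, pixels), "eye" and "attitude" of the camera in the world. Camera axes: x right, y down, z forward; pixel columns grow to the right and rows downward; lengths in m; the calibration is good to about 2 mm. A picture is of the moment at which its call begins.
- env.job_done(): hands the job in, once; it reports no verdict.
Trained networks look in a picture, given as the dict that the camera call returned (one of the last four; its "shot" number tells which), for a name from the list of things; names that differ only in an ending like _2 or _b are one class to them, and where a whole thing is asked for, a point or a joint stands for the part that bears it (a point fixed in the world has none). Each returns a list of dicts, best first, with "score" (0 to 1); they miss things now and then, are a little off and sometimes report something else, mostly with a low value. They report only what shows in the picture. A call takes as long as a camera call. They do not tell look-alikes from the thing itself.
- spot_in(picture, thing): "bbox" ([left, top, right, bottom] in pixels, round what is visible of it).
- silhouettes(picture, thing): "region" (400x640 bool, what is visible of it) and "bbox" ([left, top, right, bottom] in pixels, round what is visible of it).
The state is a dict: "clock": time; "qpos": joint angles; "qd": joint speeds; "joint_efforts": joint torques, N m; "tcp_pos": TCP position; "tool_rot": TCP orientation; "contact_force": force on the tool from outside, world axes, zero at the start; "wrist_torque": the same for the moment, N m; "finger_gap": opening from 0.0 (shut) to 1.0 (fully open).
Only numpy, scipy, OpenCV 4.12 (cv2) and the standard library are available. Lean on these libraries where they do the work, as an engineer would, in place of code of your own. Each camera call takes 0.05 s, during which the arm holds its last target.

### The job

Put the dry slides away using only the fingertips: push the two drawers of flat slides fully shut, smoothly and without slamming, and push the lid of the wooden slide box down from its outside until it is fully closed, in any order. Leave the drawer with the upright slide rack open just as it stands. Do not pick up or shift anything else on the bench, do not pull the drawers further out or the lid further open, and do not touch the slides or the index sheet inside the lid.

Things in the scene. Friction and masses are not known exactly. Their poses are not given: they have to be found in the camera images.
- unit_1: steel drawer unit fixed to the bench: grey box 170 deep (x) x 115 wide (y) x 62 high mm, open at its front (-x), with one white-fronted drawer. Origin: centre of its underside; x points to its back, so the drawer is pushed shut along its +x. Its drawer holds flat slides: one of the two to be shut.
- unit_2: steel drawer unit fixed to the bench: grey box 170 deep (x) x 115 wide (y) x 62 high mm, open at its front (-x), with one white-fronted drawer. Origin: centre of its underside; x points to its back, so the drawer is pushed shut along its +x. Its drawer holds flat slides: one of the two to be shut.
- unit_3: steel drawer unit fixed to the bench: grey box 170 deep (x) x 115 wide (y) x 62 high mm, open at its front (-x), with one white-fronted drawer. Origin: centre of its underside; x points to its back, so the drawer is pushed shut along its +x. Its drawer holds the upright slide rack: to be left as it is.
- drawer_1 (a joint): how far the drawer of unit_1 stands out, in m: 0 = fully shut (front against the unit, hard stop), 0.10 = fully out. It stays where it is left; sliding it takes 3 to 5 N.
- drawer_2 (a joint): how far the drawer of unit_2 stands out, in m: 0 = fully shut (front against the unit, hard stop), 0.10 = fully out. It stays where it is left; sliding it takes 3 to 5 N.
- rack_drawer (a joint): how far the drawer of unit_3 stands out, in m: 0 = fully shut (front against the unit, hard stop), 0.10 = fully out. It stays where it is left; sliding it takes 3 to 5 N.
- drawer_1_front (a point): centre of the outer face of the drawer front of unit_1; its x axis points from the face into the unit (the direction to push). The front is a plain upright white panel 112 wide (y) x 56 high (z) x 8 mm thick without a handle, its lower edge 3 mm and its upper edge 59 mm above the bench.
- drawer_2_front (a point): centre of the outer face of the drawer front of unit_2; its x axis points from the face into the unit (the direction to push). The front is a plain upright white panel 112 wide (y) x 56 high (z) x 8 mm thick without a handle, its lower edge 3 mm and its upper edge 59 mm above the bench.
- rack_drawer_front (a point): centre of the outer face of the drawer front of unit_3; its x axis points from the face into the unit (the direction to push). The front is a plain upright white panel 112 wide (y) x 56 high (z) x 8 mm thick without a handle, its lower edge 3 mm and its upper edge 59 mm above the bench.
- slides_1 (a point): the flat glass slides lying in a black insert on the floor of unit_1's drawer, inside its low walls (tops about 20 mm above the bench; drawer walls 42 mm). Not to be touched. This point: middle of the slides, on their upper side.
- slides_2 (a point): the flat glass slides lying in a black insert on the floor of unit_2's drawer, inside its low walls (tops about 20 mm above the bench; drawer walls 42 mm). Not to be touched. This point: middle of the slides, on their upper side.
- slide_rack (a point): white rack (50 x 84 mm, 79 mm to its top above the bench) of five upright glass slides, fast in unit_3's drawer just behind the front; too tall for the drawer to shut. Not to be touched. This point: centre of its top.
- slide_box: wooden slide box fixed to the bench, 170 deep (x) x 115 wide (y) x 60 mm high, full of slides on edge (tops 10 mm below its rim; not to be touched), open at the top, with a hinged lid. Origin: centre of its underside; x points to the hinge side, away from the robot.
- box_lid (a joint): lid angle in rad: 0 = shut, lying flat on the rim; it starts part open (0.8 to 1.15, leaning towards the robot). It stays where it is left; pushing it down at the free edge takes about 1 to 2 N.
- box_lid_hinge (a point): middle of the lid's hinge line, on the far (+x) rim of the box, 60.5 mm above the bench; turns with the lid: with the lid shut its axes are the box's; the lid extends 170 mm along its -x, and its outer face (8 mm from its inner face) looks along its +z. The hinge line is its y axis.
- box_lid_edge (a point): middle of the lid's free edge, on its outer face (170 mm from the hinge); axes as box_lid_hinge. The lid is a plain wooden board 170 x 115 x 8 mm without a handle; on its inner face is a paper index sheet (150 x 95 x 3 mm, centred), not to be touched.
- vial_1: loose brown glass vial, 24 mm diameter, 50 high, standing in front of the units. Bystander. Origin: centre of its underside.
- vial_2: loose brown glass vial, 24 mm diameter, 50 high, standing in front of the units. Bystander. Origin: centre of its underside.
- vial_3: loose brown glass vial, 24 mm diameter, 50 high, standing in front of the units. Bystander. Origin: centre of its underside.
- dish_1: loose closed clear dish, 57 mm diameter, 14 high, lying on the rear half of unit_1's top. Bystander. Origin: centre of its underside.
- dish_2: loose closed clear dish, 57 mm diameter, 14 high, lying on the rear half of unit_2's top. Bystander. Origin: centre of its underside.
- dish_3: loose closed clear dish, 57 mm diameter, 14 high, lying on the rear half of unit_3's top. Bystander. Origin: centre of its underside.
- staining_jar: loose open glass jar, 60 mm diameter, 85 high, to the left (+y). Bystander. Origin: centre of its underside.
- tweezers: loose flat steel tweezers, 135 long, 4 mm thick, lying to the right (-y). Bystander. Origin: centre of the underside of its grip.
Things that resemble listed ones, but are neither listed nor needed, are in the scene too. What is shaped like the unit_2 but blue or red is not meant. What is shaped like the unit_1 but purple is not meant.

How it is judged:
At the end, for the whole second after the job is handed in: Both drawers of flat slides stand out less than 4 mm, the box lid is within 0.04 rad of shut, the rack drawer is within 8 mm of where it stood, and every loose bystander is within 20 mm of its start (value of joint each of drawer_1, drawer_2 below 0.004 m and value of joint box_lid below 0.04 rad and distance of rack_drawer_front from where it was at the start of the episode below 0.008 m and distance of each of vial_1, vial_2, vial_3, dish_1, dish_2, dish_3, staining_jar, tweezers from where it was at the start of the episode below 0.02 m); the robot touches nothing.
It fails at once if the rack drawer was moved (more than 10 mm) (distance of rack_drawer_front from where it was at the start of the episode above 0.01 m).
It fails at once if a bystander was lifted or shifted (more than 25 mm) (distance of any of vial_1, vial_2, vial_3, dish_1, dish_2, dish_3, staining_jar, tweezers from where it was at the start of the episode above 0.025 m).
It fails at once if a drawer was slammed (faster than 0.5 m/s) (velocity of joint any of drawer_1, drawer_2 below -0.5 m/s).
It fails at once if a drawer was pulled further out or the lid further open (value of joint any of drawer_1, drawer_2 above 0.096 m or value of joint box_lid above 1.3 rad).
It fails at once if the fingers touched the slides in a drawer, in the rack or in the box, or the index sheet inside the lid (more than 1 N) (contact force between any of drawer_1_c6, drawer_2_c6, rack_drawer_c6, slide_box_c5, box_lid_c1 and the fingers above 1 N).
It also fails if it takes over 58 s, if anything falls off the work surface, if the arm or the gripper's body presses on something with over 40 N, if the wrist force passes 120 N, or if a joint passes its speed limit or range.

## Working session

There is one attempt and no reset: what is moved stays moved. The work goes in short steps, Python scripts to look and compute and a shell command to move; the robot and the scene stay as the last step left them, time stands still between calls to the robot, and variables do not carry over. Pictures are saved under pics/ and viewed, and the job is handed in when it is done.

```bash
ls; mkdir -p pics; python3 - <<'E'
from workcell import env, optics, spot_in, silhouettes
import cv2,numpy as np
print(env.state())
for n in ["side","top"]:
    s=optics.snapshot(n)
    print(n,s["fovy"],s["cx"],s["cy"],s["eye"],s["attitude"],s["shot"])
    cv2.imwrite(f"pics/{n}0.png",s["image"][:,:,::-1])
    np.save(f"pics/{n}0.npy",s["range_z"])
E
```

```text
pics
{'clock': 0.0, 'qpos': array([-1.23658475e+00,  3.51235104e-01,  1.65245928e+00, -1.91626978e-05,
        1.13909599e+00, -8.45748547e-02]), 'qd': array([ 7.18007349e-04, -1.40310441e-03,  8.93478893e-04, -1.05473172e-04,
       -5.04021916e-04,  9.95641544e-05]), 'joint_efforts': array([ 1.64858393e-03, -5.06081879e+01, -2.91404039e+01, -1.61785448e-05,
        4.50587715e-03,  4.32348685e-06]), 'tcp_pos': array([ 0.22357616, -0.50212757,  0.23074567]), 'tool_rot': array([-3.14039775e+00, -8.38433645e-05,  4.18794409e-01]), 'contact_force': array([ 0.10332507, -0.71723196,  0.42128361]), 'wrist_torque': array([-0.0639103 ,  0.00171588, -0.02248988]), 'finger_gap': 0.9990558826076049}
side 44.905509474069014 315.851480700033 200.38993186599916 [0.11449074 0.90707197 0.82842446] [-2.20317283 -0.02289255 -2.73018384] 1
top 49.78885921666609 311.44536375085653 204.7235571251965 [ 0.36063397 -0.03124535  1.24437906] [-3.02767984  0.01182259 -1.56824098] 2
```

View pics/side0.png

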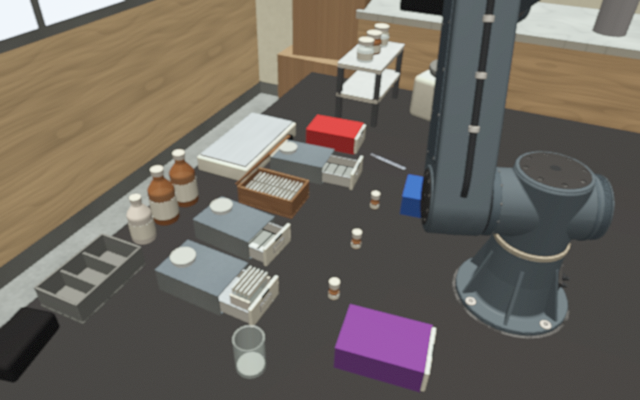

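View pics/top0.png

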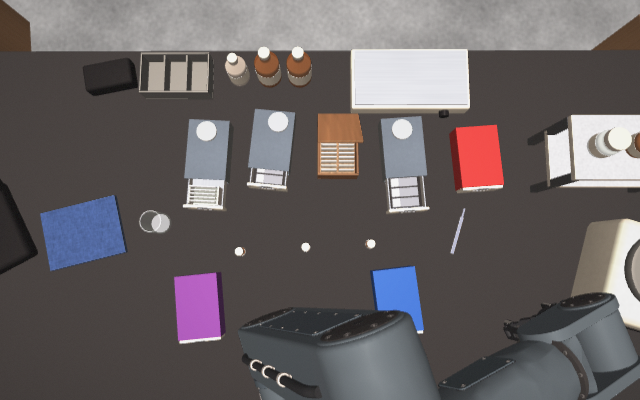

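The top view shows three grey units, at about (207,165) with the upright rack in its drawer, (271,150) with flat slides and (404,165) with flat slides, plus the box at (339,145). The look-alikes are purple (198,307), blue (398,298) and red (477,157), and none of those is meant. Next I'll measure and check a close crop.

```bash
cat > h.py <<'E'
import numpy as np
from scipy.spatial.transform import Rotation as Ro
def cam(s):
    f=200/np.tan(np.radians(s["fovy"])/2)
    return f,s["cx"],s["cy"],np.array(s["eye"]),Ro.from_euler('xyz',s["attitude"]).as_matrix()
def cloud(s):
    f,cx,cy,e,R=cam(s); z=s["range_z"]
    v,u=np.mgrid[:400,:640]
    P=np.stack([(u-cx)/f*z,(v-cy)/f*z,z],-1)@R.T+e
    P[z==0]=np.nan
    return P
def proj(s,p):
    f,cx,cy,e,R=cam(s); q=(np.asarray(p)-e)@R
    return f*q[...,0]/q[...,2]+cx, f*q[...,1]/q[...,2]+cy
E
python3 - <<'E'
from workcell import env, optics, spot_in, silhouettes
import cv2,numpy as np
from h import *
s=optics.snapshot("top"); P=cloud(s); im=s["image"][:,:,::-1]
np.savez("pics/t0.npz",P=P,im=im)
def pr(a): print([tuple(np.round(x,3)) if hasattr(x,'__len__') else x for x in a])
for u,v in [(300,280),(100,340),(150,260),(206,131),(215,160),(262,140),(395,150),(239,250),(305,246),(370,243)]:
    print((u,v),P[v,u].round(3))
for t in ["unit_1","slide_box","vial_1","dish_1","tweezers","staining_jar","slide_rack","slides_1"]:
    print(t,[(np.round(d["score"],2),np.round(d["bbox"])) for d in spot_in(s,t)])
c=im[95:265,170:440]; cv2.imwrite("pics/crop0.png",cv2.resize(c,None,fx=2.9,fy=2.9,interpolation=cv2.INTER_CUBIC))
h=np.clip(P[95:265,170:440,2]*1000/180,0,1)*255
cv2.imwrite("pics/hcrop0.png",cv2.resize(cv2.applyColorMap(np.nan_to_num(h).astype(np.uint8),cv2.COLORMAP_JET),None,fx=2.9,fy=2.9,interpolation=cv2.INTER_NEAREST))
E
```

```text
(300, 280) [0.287 0.016 0.   ]
(100, 340) [ 0.118  0.58  -0.001]
(150, 260) [0.342 0.446 0.005]
(206, 131) [0.7   0.277 0.079]
(215, 160) [0.621 0.253 0.064]
(262, 140) [0.679 0.123 0.063]
(395, 150) [ 0.649 -0.249  0.066]
(239, 250) [0.371 0.183 0.049]
(305, 246) [0.383 0.001 0.05 ]
(370, 243) [ 0.391 -0.178  0.05 ]
unit_1 [(np.float64(0.98), array([245., 109., 300., 191.])), (np.float64(0.91), array([370., 268., 422., 335.])), (np.float64(0.88), array([174., 274., 226., 344.])), (np.float64(0.8), array([447., 123., 503., 194.])), (np.float64(0.76), array([186., 117., 234., 212.])), (np.float64(0.63), array([380., 114., 429., 216.]))]
slide_box [(np.float64(0.89), array([317., 113., 362., 180.]))]
vial_1 [(np.float64(0.56), array([304., 243., 309., 248.])), (np.float64(0.42), array([234., 247., 246., 255.]))]
dish_1 [(np.float64(0.75), array([246., 108., 300., 191.])), (np.float64(0.71), array([391., 118., 412., 138.])), (np.float64(0.64), array([198., 122., 216., 141.])), (np.float64(0.56), array([269., 110., 286., 134.]))]
tweezers [(np.float64(0.53), array([447., 215., 467., 251.])), (np.float64(0.43), array([200., 123., 215., 142.]))]
staining_jar [(np.float64(0.72), array([138., 208., 170., 238.])), (np.float64(0.66), array([388., 117., 414., 140.]))]
slide_rack [(np.float64(0.8), array([185., 176., 227., 210.])), (np.float64(0.2), array([453., 214., 464., 252.]))]
slides_1 [(np.float64(0.96), array([387., 175., 428., 213.])), (np.float64(0.8), array([250., 168., 290., 193.])), (np.float64(0.62), array([184., 338., 219., 343.])), (np.float64(0.54), array([458., 184., 504., 194.]))]
```

View pics/crop0.png

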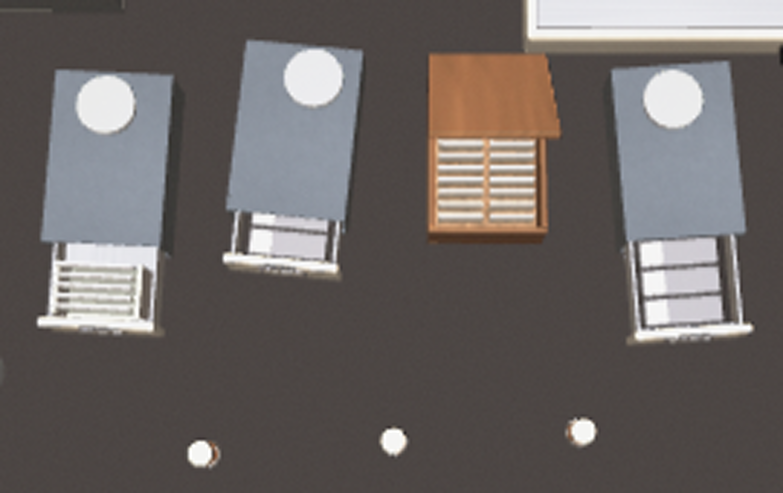

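View pics/hcrop0.png

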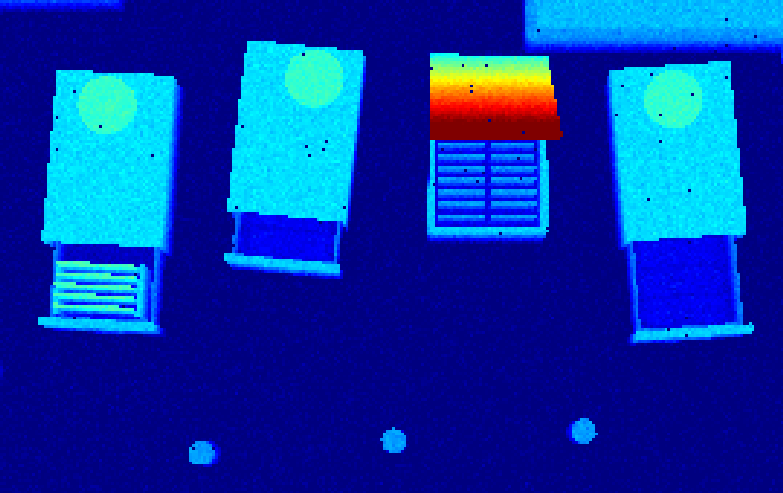

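The crop confirms the choice. The left unit has an upright rack right behind its front, and the two others hold flat slides: front top edges at about crop (282,265), nearly shut, and (692,332), far out. The box lid is part open. Now for numbers.

```bash
python3 - <<'E'
import cv2,numpy as np
d=np.load("pics/t0.npz"); P=d["P"]
def box(u0,v0,u1,v1,z0,z1):
    Q=P[v0:v1,u0:u1].reshape(-1,3); Q=Q[(Q[:,2]>z0)&(Q[:,2]<z1)]; return Q
for n,(a,t) in {"rackunit":((180,115,240,180),0),"A":((243,105,305,172),0),"B":((375,112,430,178),0)}.items():
    Q=box(*a,0.052,0.072)
    r=cv2.minAreaRect((Q[:,:2]*1000).astype(np.float32)); print(n,np.round(r[0],1),np.round(r[1],1),round(r[2],2),np.median(Q[:,2]).round(4)); print(cv2.boxPoints(r).round(0).tolist())
for n,a in {"rackF":(180,203,230,214),"A":(243,180,292,194),"B":(383,205,432,215)}.items():
    Q=box(*a,0.050,0.068); 
    r=cv2.minAreaRect((Q[:,:2]*1000).astype(np.float32)); print("front",n,np.round(r[0],1),np.round(r[1],1),round(r[2],2),np.median(Q[:,2]).round(4),Q[:,0].min()); print(cv2.boxPoints(r).round(0).tolist())
Q=box(312,110,368,145,0.075,0.3)
A=np.c_[Q[:,:2],np.ones(len(Q))]; c,*_=np.linalg.lstsq(A,Q[:,2],rcond=None); print("lid",c,Q.min(0),Q.max(0),"res",np.std(A@c-Q[:,2]))
print("angle",np.arctan(np.hypot(c[0],c[1])),"dir",np.degrees(np.arctan2(c[1],c[0])))
Q=box(312,110,368,182,0.05,0.067); r=cv2.minAreaRect((Q[:,:2]*1000).astype(np.float32)); print("rim",r,cv2.boxPoints(r).round(0).tolist())
for n,a in {"v1":(230,243,250,260),"v2":(297,238,314,255),"v3":(362,235,380,252)}.items():
    Q=box(*a,0.03,0.06); print(n,np.median(Q,0).round(3),Q.min(0).round(3),Q.max(0).round(3))
Q=box(440,200,475,260,0.003,0.02); print("tw",Q.min(0),Q.max(0))
Q=box(130,200,180,245,0.03,0.1); print("jar",Q.min(0),Q.max(0))
for n,a in {"dA":(262,105,295,138),"dB":(385,112,420,145)}.items():
    Q=box(*a,0.072,0.09); print(n,np.median(Q,0).round(3),Q.max(0))
Q=box(345,45,475,115,0.03,0.3); print("tray",Q.min(0),Q.max(0))
Q=box(370,262,425,340,0.03,0.1); print("blue",Q.min(0),Q.max(0))
Q=box(445,120,505,195,0.03,0.1); print("red",Q.min(0),Q.max(0))
E
```

```text
rackunit [654.  278.2] [116.8 171.6] 87.2 0.0627
[[565.0, 224.0], [737.0, 216.0], [743.0, 332.0], [571.0, 341.0]]
A [681.2  96.4] [115.8 171.7] 84.23 0.0626
[[590.0, 47.0], [761.0, 30.0], [772.0, 145.0], [602.0, 163.0]]
B [ 661.2 -273.5] [172.4 116.3] 4.05 0.0622
[[571.0, -222.0], [579.0, -338.0], [751.0, -325.0], [743.0, -209.0]]
front rackF [493.7 284.7] [ 14.7 110.6] 0.27 0.0594 0.4865010468641853
[[486.0, 340.0], [487.0, 229.0], [501.0, 229.0], [501.0, 340.0]]
front A [551.6 108.6] [ 18.6 108.7] 0.53 0.0592 0.542760566416514
[[542.0, 163.0], [543.0, 54.0], [561.0, 54.0], [560.0, 163.0]]
front B [ 485.1 -285.6] [  8.5 110.5] 4.05 0.0591 0.4789025038004259
[[477.0, -231.0], [485.0, -341.0], [493.0, -340.0], [485.0, -230.0]]
lid [-1.11178583  0.00415003  0.90900599] [ 0.63884363 -0.14762154  0.07500824] [ 0.74991629 -0.03446534  0.19916384] res 0.0025749037640244244
angle 0.83828653413109 dir 179.78612938267332
rim ((667.3568115234375, -90.25971984863281), (115.18971252441406, 176.4556121826172), 89.2418212890625) [[578.0, -147.0], [755.0, -149.0], [756.0, -34.0], [580.0, -32.0]]
v1 [0.368 0.183 0.05 ] [0.36  0.173 0.035] [0.38  0.194 0.055]
v2 [0.383 0.001 0.05 ] [ 0.372 -0.01   0.045] [0.394 0.012 0.055]
v3 [ 0.391 -0.181  0.05 ] [ 0.38  -0.192  0.039] [ 0.402 -0.17   0.056]
tw [ 0.34748369 -0.48387047  0.00300085] [ 0.51691511 -0.38332071  0.01127965]
jar [0.41965257 0.38935822 0.03053583] [0.47860379 0.45013201 0.09009141]
dA [0.729 0.077 0.077] [0.75617098 0.10493481 0.0826217 ]
dB [ 0.707 -0.267  0.076] [ 0.73580137 -0.23964203  0.08352961]
tray [ 0.74862624 -0.47021729  0.03000431] [ 0.95564324 -0.1105137   0.07857137]
blue [ 0.15359339 -0.31549899  0.03039638] [ 0.32914156 -0.18234351  0.06852254]
red [ 0.53802885 -0.54799185  0.03014501] [ 0.72335277 -0.42026199  0.06973386]
```

```bash
python3 -m pendant '[[0,0,0,0,0,0,1],[25,25,0,0,0,-4,1],[50,50,0,0,0,-8,1],[75,78,0,0,0,-12,1],[100,104,0,0,0,-16,1],[125,130,0,0,0,-20,1],[150,156,0,0,0,-24,1],[175,182,0,0,0,-24,1],[195,203,0,0,0,-24,1],[206,213,0,0,0,-24,1],[206,213,0,0,0,-24,1],[206,213,0,0,0,-24,1]]' 40
```

```text
clock: 1.75
tcp_pos: [0.4293, -0.2899, 0.2312]
tool_rot: [3.141, 0.0, 0.0]
contact_force: [0.2, 0.2, 0.1]
finger_gap: -0.001
```

```bash
python3 -m pendant '[[0,0,-20,0,0,0,1],[0,0,-45,0,0,0,1],[0,0,-70,0,0,0,1],[0,0,-95,0,0,0,1],[0,0,-120,0,0,0,1],[0,0,-145,0,0,0,1],[0,0,-165,0,0,0,1],[0,0,-180,0,0,0,1],[0,0,-192,0,0,0,1],[0,0,-198,0,0,0,1],[0,0,-200,0,0,0,1],[0,0,-200,0,0,0,1]]'
python3 - <<'E'
from workcell import env, optics
import cv2
from h import *
s=optics.snapshot("top"); im=s["image"][:,:,::-1]
t=optics.snapshot("side"); im2=t["image"][:,:,::-1]
cv2.imwrite("pics/a1.png",np.vstack([cv2.resize(im[100:300,300:520],(660,600))[::1][:300*2],])); cv2.imwrite("pics/a1s.png",cv2.resize(im2[100:300,180:480],(780,520)))
E
```

```text
clock: 2.95
tcp_pos: [0.4297, -0.2898, 0.0315]
tool_rot: [3.141, -0.0, -0.0]
contact_force: [0.4, -0.2, 0.0]
finger_gap: 0.001
```

View pics/a1.png

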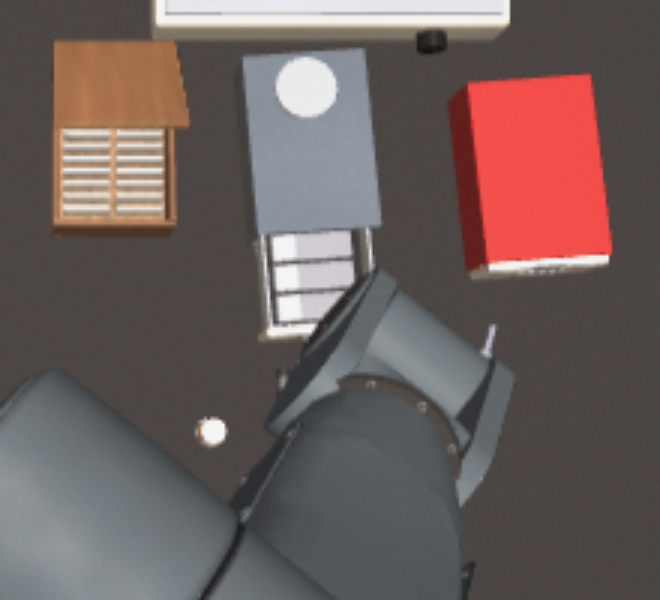

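View pics/a1s.png

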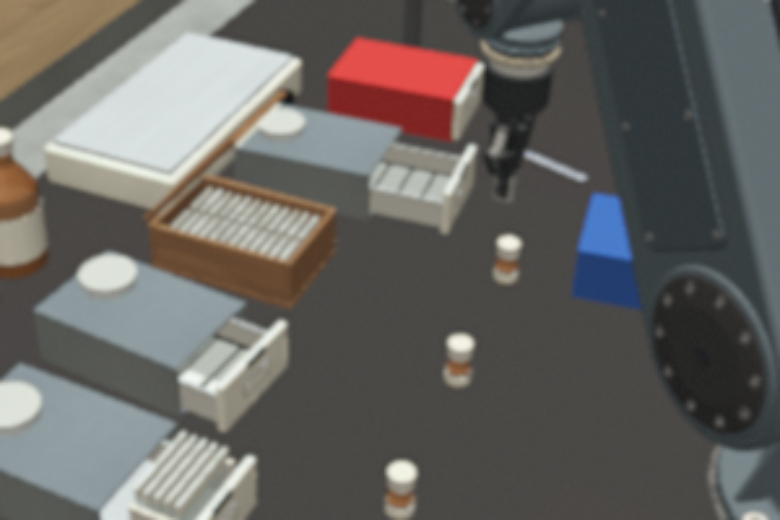

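The fingertips, at about (505,190) in the side crop, stand free in front of the right drawer's front at (460,185), well clear of the vials. Pushing now.

```bash
python3 -m pendant '[[10,1,0,0,0,0,1],[20,1,0,0,0,0,1],[28,2,0,0,0,0,1],[36,3,0,0,0,0,1],[44,3,0,0,0,0,1],[52,4,0,0,0,0,1],[60,4,0,0,0,0,1],[68,5,0,0,0,0,1],[76,6,0,0,0,0,1],[84,6,0,0,0,0,1],[92,7,0,0,0,0,1],[100,7,0,0,0,0,1]]'
```

```text
clock: 4.25
tcp_pos: [0.5302, -0.2822, 0.0312]
tool_rot: [-3.141, 0.0, -0.0]
contact_force: [-3.9, 1.5, -0.3]
finger_gap: -0.002
```

```bash
python3 -m pendant '[[5,0,0,0,0,0,1],[10,1,0,0,0,0,1],[14,1,0,0,0,0,1],[18,1,0,0,0,0,1],[20,2,0,0,0,0,1],[22,2,0,0,0,0,1],[22,2,0,0,0,0,1]]'
```

```text
clock: 4.95
tcp_pos: [0.552, -0.2805, 0.0314]
tool_rot: [3.141, -0.001, -0.0]
contact_force: [-0.4, -0.3, 0.8]
finger_gap: 0.004
```

```bash
python3 -m pendant '[[1,0,0,0,0,0,1],[2,0,0,0,0,0,1],[3,0,0,0,0,0,1],[4,0,0,0,0,0,1]]'; python3 -m pendant '[[1,0,0,0,0,0,1],[2,0,0,0,0,0,1]]'
```

```text
clock: 5.35
tcp_pos: [0.5555, -0.2803, 0.0313]
tool_rot: [-3.141, 0.001, -0.0]
contact_force: [-9.3, 0.7, 4.9]
finger_gap: 0.002
clock: 5.55
tcp_pos: [0.5555, -0.2802, 0.0312]
tool_rot: [-3.14, 0.005, 0.0]
contact_force: [-21.4, 0.6, 12.6]
finger_gap: -0.001
```

The tool holds at x = 0.5555 while the force climbs to 21 N, so the drawer is on its stop (predicted 0.557). I'll back off, rise and go to the lid.

```bash
python3 -m pendant '[[-4,0,0,0,0,0,1],[-15,-1,0,0,0,0,1],[-35,-1,0,0,0,0,1],[-40,-1,15,0,0,0,1],[-40,-1,45,0,0,0,1],[-40,-1,85,0,0,0,1],[-40,-1,125,0,0,0,1],[-40,-1,165,0,0,0,1],[-40,-1,200,0,0,0,1],[-40,-1,215,0,0,0,1],[-40,-1,220,0,0,0,1]]'
python3 - <<'E'
from workcell import env, optics
import cv2
from h import *
s=optics.snapshot("top"); t=optics.snapshot("side")
cv2.imwrite("pics/a2.png",cv2.resize(s["image"][:,:,::-1][90:300,170:450],(760,570))); cv2.imwrite("pics/a2s.png",cv2.resize(t["image"][:,:,::-1][100:300,180:480],(780,520)))
E
```

```text
clock: 6.65
tcp_pos: [0.5184, -0.2818, 0.2546]
tool_rot: [3.139, -0.004, -0.0]
contact_force: [0.0, 0.5, -0.1]
finger_gap: 0.003
```

View pics/a2.png

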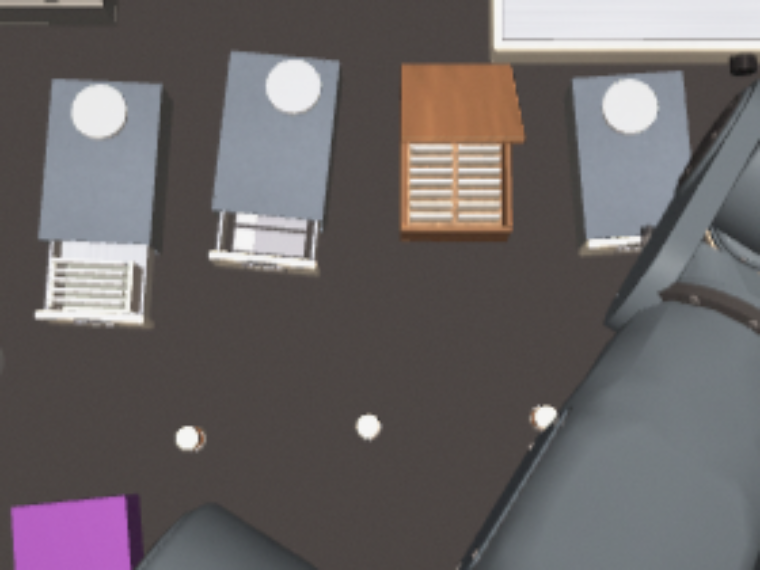

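View pics/a2s.png

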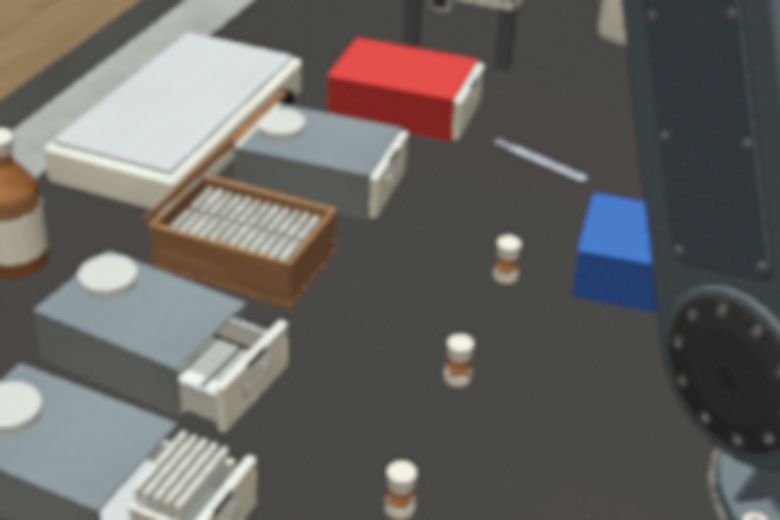

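The right drawer is flush (side crop (390,175)), and the lid and bystanders are unmoved. Next, move above the lid's outer face.

```bash
python3 -m pendant '[[10,15,10,0,0,0,1],[30,40,15,0,0,0,1],[50,65,15,0,0,0,1],[70,90,15,0,0,0,1],[90,115,15,0,0,0,1],[110,140,15,0,0,0,1],[125,165,15,0,0,0,1],[140,184,15,0,0,0,1],[146,192,15,0,0,0,1],[146,192,5,0,0,0,1],[146,192,-15,0,0,0,1],[146,192,-35,0,0,0,1]]'
python3 - <<'E'
from workcell import env, optics
import cv2
from h import *
t=optics.snapshot("side")
cv2.imwrite("pics/a3s.png",cv2.resize(t["image"][:,:,::-1][50:250,150:450],(780,520)))
E
```

```text
clock: 7.95
tcp_pos: [0.6628, -0.0906, 0.2147]
tool_rot: [3.141, 0.001, -0.001]
contact_force: [-0.7, -0.2, -0.8]
finger_gap: -0.001
```

View pics/a3s.png

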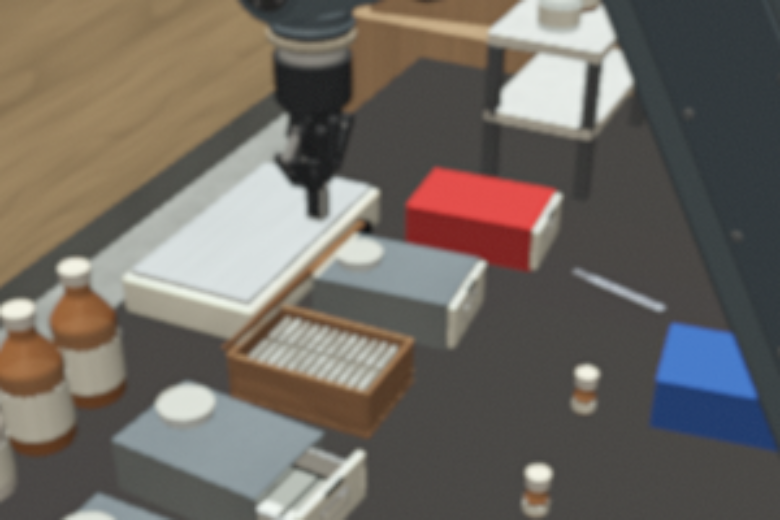

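```bash
python3 -m pendant '[[0,0,-10,0,0,0,1],[0,0,-20,0,0,0,1],[0,0,-28,0,0,0,1],[0,0,-36,0,0,0,1],[0,0,-44,0,0,0,1],[-2,0,-52,0,0,0,1],[-4,0,-60,0,0,0,1],[-6,0,-70,0,0,0,1],[-8,0,-80,0,0,0,1],[-10,0,-90,0,0,0,1]]'
```

```text
clock: 9.0
tcp_pos: [0.6534, -0.0894, 0.1254]
tool_rot: [-3.142, 0.0, -0.0]
contact_force: [-0.4, -0.7, 2.6]
finger_gap: 0.001
```

```bash
python3 -m pendant '[[-2,0,-10,0,0,0,1],[-4,0,-20,0,0,0,1],[-5,0,-28,0,0,0,1],[-6,0,-36,0,0,0,1],[-7,0,-43,0,0,0,1],[-7,0,-48,0,0,0,1],[-7,0,-51,0,0,0,1],[-7,0,-52,0,0,0,1]]'
```

```text
clock: 9.8
tcp_pos: [0.6467, -0.0894, 0.074]
tool_rot: [-3.142, 0.0, -0.0]
contact_force: [-0.4, -0.1, 1.2]
finger_gap: -0.002
```

```bash
python3 -m pendant '[[0,0,-1,0,0,0,1],[0,0,-2,0,0,0,1],[0,0,-3,0,0,0,1],[0,0,-4,0,0,0,1]]';python3 -m pendant '[[0,0,-1,0,0,0,1],[0,0,-2,0,0,0,1]]'
```

```text
clock: 10.2
tcp_pos: [0.6467, -0.0895, 0.0703]
tool_rot: [3.142, -0.0, -0.0]
contact_force: [-0.4, 0.2, 1.1]
finger_gap: 0.005
clock: 10.4
tcp_pos: [0.6467, -0.0894, 0.0684]
tool_rot: [3.142, -0.0, -0.0]
contact_force: [-4.6, 0.2, 12.4]
finger_gap: -0.005
```

```bash
python3 -m pendant '[[0,0,-1,0,0,0,1],[0,0,-1,0,0,0,1]]'; python3 -m pendant '[[0,0,5,0,0,0,1],[0,0,20,0,0,0,1],[0,0,50,0,0,0,1],[0,0,90,0,0,0,1],[0,0,130,0,0,0,1],[-15,15,165,0,0,0,1],[-40,45,185,0,0,0,1],[-65,80,190,0,0,0,1],[-90,115,190,0,0,0,1],[-115,150,190,0,0,0,1],[-135,185,190,0,0,0,1],[-145,202,190,0,0,0,1]]'
python3 - <<'E'
from workcell import env, optics
import cv2
from h import *
s=optics.snapshot("top"); t=optics.snapshot("side"); P=cloud(s)
np.savez("pics/t4.npz",P=P)
cv2.imwrite("pics/a4.png",cv2.resize(s["image"][:,:,::-1][90:300,170:450],(760,570))); cv2.imwrite("pics/a4s.png",cv2.resize(t["image"][:,:,::-1][80:300,150:480],(780,520)))
E
```

```text
clock: 10.6
tcp_pos: [0.6467, -0.0895, 0.0684]
tool_rot: [3.142, -0.0, -0.0]
contact_force: [-6.5, 1.7, 12.0]
finger_gap: 0.002
clock: 11.8
tcp_pos: [0.5001, 0.1147, 0.2584]
tool_rot: [-3.141, -0.001, 0.002]
contact_force: [0.3, -0.2, 0.4]
finger_gap: 0.004
```

View pics/a4.png

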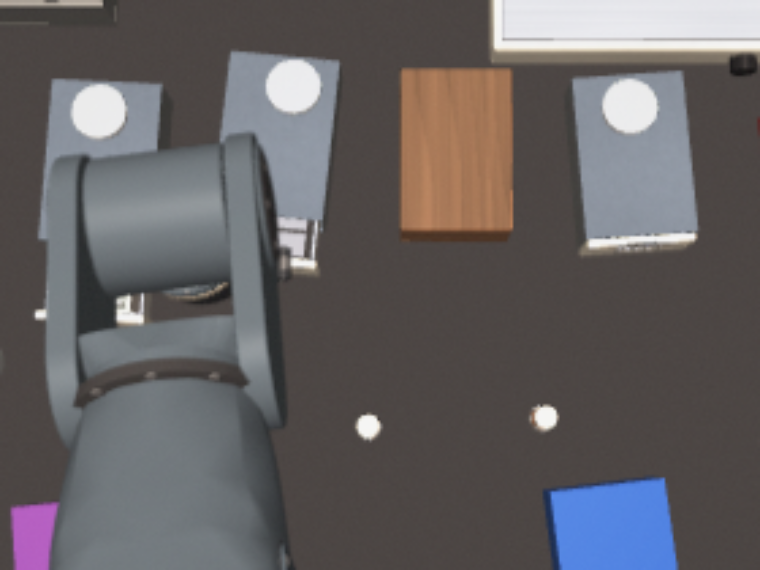

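View pics/a4s.png

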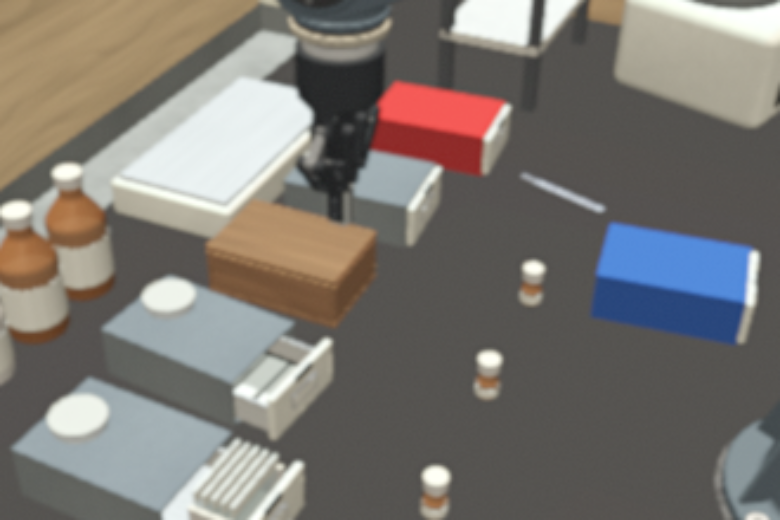

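The lid is closed (flat and flush in the side crop at (290,250)). The tool is now in front of the left flat-slide drawer, so I descend there.

```bash
python3 -m pendant '[[-3,0,-20,0,0,-2,1],[-3,0,-45,0,0,-4,1],[-3,0,-75,0,0,-6,1],[-3,0,-105,0,0,-6,1],[-3,0,-135,0,0,-6,1],[-3,0,-160,0,0,-6,1],[-3,0,-185,0,0,-6,1],[-3,0,-203,0,0,-6,1],[-3,0,-216,0,0,-6,1],[-3,0,-224,0,0,-6,1],[-3,0,-227,0,0,-6,1],[-3,0,-227,0,0,-6,1]]'
python3 - <<'E'
from workcell import env, optics
import cv2
t=optics.snapshot("side")
cv2.imwrite("pics/a5s.png",cv2.resize(t["image"][:,:,::-1][80:300,150:480],(780,520)))
E
```

```text
clock: 13.1
tcp_pos: [0.499, 0.1125, 0.0306]
tool_rot: [-3.142, -0.0, -0.105]
contact_force: [0.5, 0.1, 0.5]
finger_gap: 0.001
```

View pics/a5s.png

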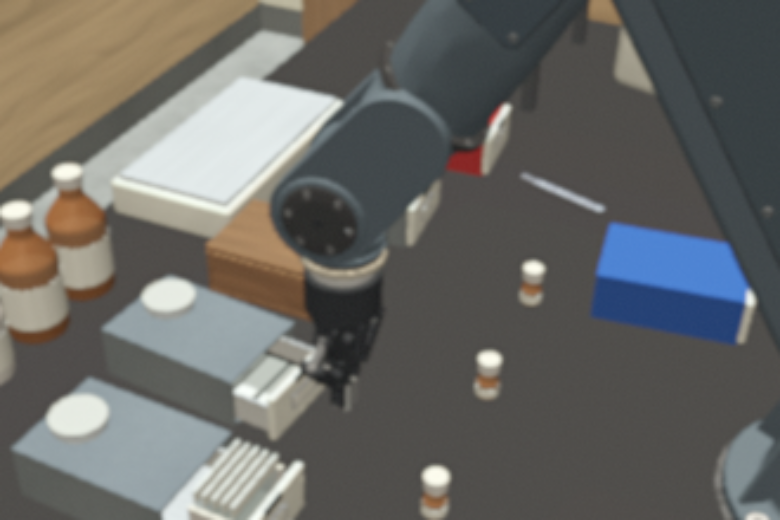

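The fingertip at (345,400) stands in front of the drawer front, clear of everything else. Pushing along yaw -6°.

```bash
python3 -m pendant '[[8,-1,0,0,0,0,1],[16,-2,0,0,0,0,1],[23,-2,0,0,0,0,1],[29,-3,0,0,0,0,1],[35,-4,0,0,0,0,1],[41,-4,0,0,0,0,1],[47,-5,0,0,0,0,1],[53,-6,0,0,0,0,1],[59,-6,0,0,0,0,1],[64,-7,0,0,0,0,1],[68,-7,0,0,0,0,1],[70,-7,0,0,0,0,1]]'
```

```text
clock: 14.35
tcp_pos: [0.569, 0.1053, 0.0302]
tool_rot: [3.141, 0.0, -0.105]
contact_force: [-2.1, -1.8, 0.7]
finger_gap: 0.001
```

```bash
python3 -m pendant '[[1,0,0,0,0,0,1],[2,0,0,0,0,0,1],[3,0,0,0,0,0,1],[4,0,0,0,0,0,1],[5,0,0,0,0,0,1]]'
```

```text
clock: 14.85
tcp_pos: [0.5737, 0.1055, 0.0303]
tool_rot: [3.142, 0.0, -0.105]
contact_force: [-2.8, -1.1, -0.0]
finger_gap: -0.003
```

```bash
python3 -m pendant '[[1,0,0,0,0,0,1],[2,0,0,0,0,0,1],[3,0,0,0,0,0,1]]'
```

```text
clock: 15.15
tcp_pos: [0.5764, 0.1056, 0.0303]
tool_rot: [3.141, 0.001, -0.105]
contact_force: [-8.7, -1.3, 5.1]
finger_gap: -0.001
```

```bash
python3 -m pendant '[[1,0,0,0,0,0,1],[2,0,0,0,0,0,1]]'
```

```text
clock: 15.35
tcp_pos: [0.5764, 0.1055, 0.0302]
tool_rot: [3.141, 0.006, -0.105]
contact_force: [-20.1, -1.6, 15.2]
finger_gap: -0.002
```

It holds at x = 0.5764 with 20 N, so it is on its stop. Backing off and clearing the view.

```bash
python3 -m pendant '[[-4,0,0,0,0,0,1],[-15,1,0,0,0,0,1],[-35,2,0,0,0,0,1],[-40,2,15,0,0,0,1],[-40,2,45,0,0,0,1],[-40,2,85,0,0,0,1],[-40,2,125,0,0,0,1],[-40,2,165,0,0,0,1],[-40,2,200,0,0,0,1],[-40,2,220,0,0,0,1],[-40,2,225,0,0,0,1]]' && python3 -m pendant '[[0,-30,0,0,0,0,1],[-10,-80,0,0,0,0,1],[-20,-130,0,0,0,0,1],[-30,-180,0,0,0,0,1],[-50,-230,0,0,0,0,1],[-70,-280,0,0,0,0,1],[-95,-330,0,0,0,0,1],[-120,-380,0,0,0,0,1],[-150,-430,0,0,0,0,1],[-190,-470,0,0,0,0,1],[-230,-510,0,0,0,0,1],[-260,-550,0,0,0,0,1]]'
python3 - <<'E'
from workcell import env, optics
import cv2
from h import *
s=optics.snapshot("top"); t=optics.snapshot("side"); P=cloud(s)
cv2.imwrite("pics/a6.png",cv2.resize(s["image"][:,:,::-1][90:300,120:480],(798,466))); cv2.imwrite("pics/a6s.png",cv2.resize(t["image"][:,:,::-1][80:300,150:480],(780,520)))
np.savez("pics/t6.npz",P=P)
def box(u0,v0,u1,v1,z0,z1):
    Q=P[v0:v1,u0:u1].reshape(-1,3); return Q[(Q[:,2]>z0)&(Q[:,2]<z1)]
for n,a in {"A":(243,105,305,185),"B":(375,112,430,190)}.items():
    Q=box(*a,0.052,0.072); r=cv2.minAreaRect((Q[:,:2]*1000).astype(np.float32)); print(n,r)
Q=box(317,112,362,180,0.055,0.2); print("lid z",Q[:,2].min(),Q[:,2].max(),np.median(Q[:,2])); c=np.linalg.lstsq(np.c_[Q[:,:2],np.ones(len(Q))],Q[:,2],rcond=None)[0];print("slope",c)
Q=box(180,203,230,214,0.050,0.068);print("rackF",cv2.minAreaRect((Q[:,:2]*1000).astype(np.float32)))
for n,a in {"v1":(230,243,250,260),"v2":(297,238,314,255),"v3":(362,235,380,252)}.items():
    Q=box(*a,0.03,0.06); print(n,np.median(Q,0).round(3))
for n,a in {"dA":(262,105,295,138),"dB":(385,112,420,145)}.items():
    Q=box(*a,0.072,0.09); print(n,np.median(Q,0).round(3))
Q=box(440,200,475,260,0.003,0.02); print("tw",Q.min(0),Q.max(0))
Q=box(130,200,180,245,0.03,0.1); print("jar",Q.min(0),Q.max(0))
E
```

```text
clock: 16.45
tcp_pos: [0.5394, 0.1078, 0.2578]
tool_rot: [-3.14, -0.005, -0.105]
contact_force: [-0.2, 0.0, -1.3]
finger_gap: -0.0
clock: 17.65
tcp_pos: [0.3042, -0.4102, 0.2541]
tool_rot: [-3.141, 0.0, -0.105]
contact_force: [1.1, -0.5, -0.1]
finger_gap: 0.003
A ((677.0000610351562, 96.9066162109375), (115.82069396972656, 179.62515258789062), 84.47412872314453)
B ((656.4804077148438, -274.17138671875), (180.40187072753906, 117.04363250732422), 3.959537982940674)
lid z 0.055695358488507596 0.07524983054678391 0.06867364428402634
slope [0.00361917 0.0033422  0.06651253]
rackF ((494.3782958984375, 285.0689697265625), (110.7979507446289, 14.667908668518066), 89.21031951904297)
v1 [0.368 0.183 0.049]
v2 [0.383 0.001 0.05 ]
v3 [ 0.391 -0.181  0.049]
dA [0.729 0.077 0.077]
dB [ 0.707 -0.267  0.076]
tw [ 0.34759636 -0.48501197  0.00300231] [ 0.51681582 -0.38275734  0.01209684]
jar [0.4198803  0.38951944 0.03025609] [0.4784523  0.44987376 0.09464387]
```

View pics/a6.png

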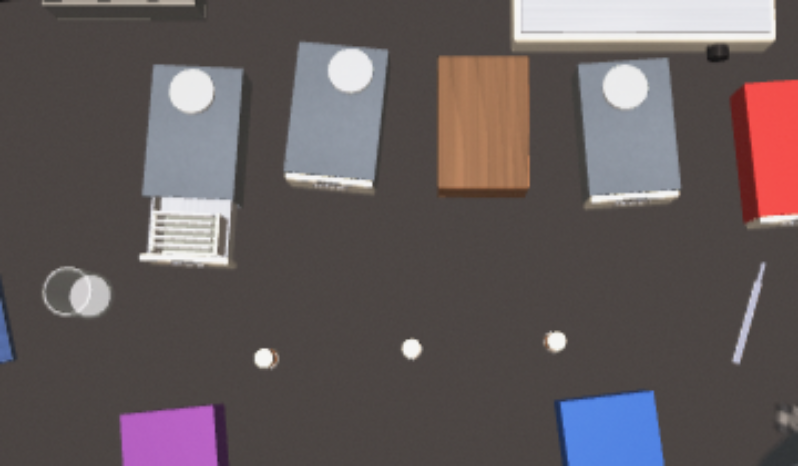

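View pics/a6s.png

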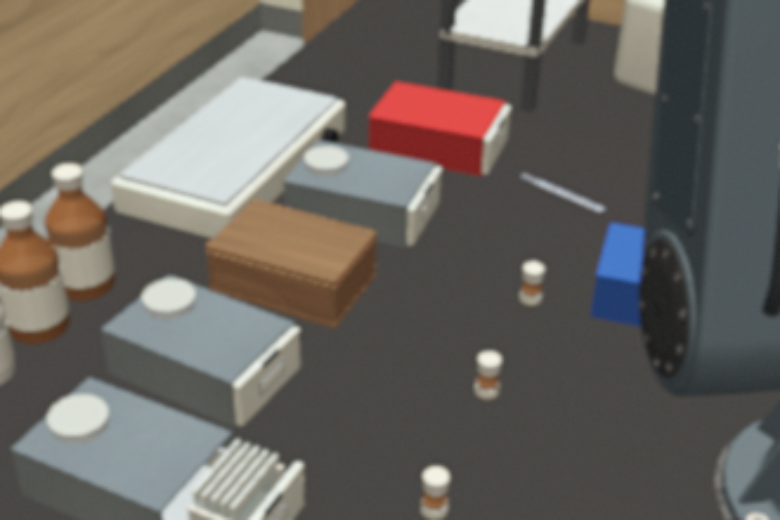

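Both drawers are flush: unit plus front measures 8 mm longer than the unit alone, which is exactly the front's thickness. The lid lies flat at 68.7 mm, and the bystanders read as before. I'll settle the arm and hand in.

```bash
python3 -m pendant '[[0,0,0,0,0,0,1],[0,0,0,0,0,0,1],[0,0,0,0,0,0,1],[0,0,0,0,0,0,1],[0,0,0,0,0,0,1]]'; python3 -c "
from workcell import env
print(env.job_done())"
```

```text
clock: 18.25
tcp_pos: [0.3065, -0.409, 0.2553]
tool_rot: [3.142, -0.0, -0.104]
contact_force: [0.2, -0.2, -0.3]
finger_gap: -0.0
the job is handed in; nothing more can be done
None
```

The two flat-slide drawers and the slide box lid are shut, and the job was handed in at about 18 s with the arm standing clear. I pushed each drawer with closed fingertips at about 0.1 m/s or slower, and slower still near the end. I pressed the lid down from its outer face.

- **Drawers:** both stopped moving against about 20 N. In the last picture each unit with its front measures 8 mm more than the unit alone. That is the thickness of the front, so both are flush to within about 1 mm.
- **Lid:** it lies flat at 68.7 mm, against an expected 68.5 mm, with a slope of about 0.004.
- **Left alone:** the rack drawer front reads within 1 mm of where it started. The vials, the dishes on the two units I worked on, the jar and the tweezers read within about 1 mm in plan. I checked the third dish, on the rack unit, only by eye, and it looks unmoved.

None of these checks failed or disagreed.

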